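# Open the wide clamp bin: press its push-to-open lid, then swing it back

### The job

Open the wide plywood clamp bin with your fingertips. Press its flush lid down at the front, over the catch, to release it, come off so that the spring lifts the lid ajar, then push the lid up and over from its raised front edge until it stands open by itself, leaning back on its stop. Take hold of nothing and do not force the lid; leave the narrow bin shut and the loose clamp, pipe sleeve and jar where they are.

Things in the scene. Friction and masses are not known exactly. Their poses are not given: they have to be found in the camera images.
- wide_bin: the wide bin: a handleless plywood box fixed to the counter, 198 mm wide (y), 208 mm deep (x), 130 mm high, walls 12 mm. Origin at the centre of its underside, on the counter; x points from its front (nearest the robot, blank label card) to its back, z up. Its lid, 170 mm wide, 180 mm deep, 12 mm thick, is set in level with the wall tops and hinged along the back.
- wide_bin_lid (a joint): angle of the wide bin's lid (rad): 0 shut and flush (the start), negative pressed in (to -0.036), about 0.27 ajar on the catch's plunger (front edge 48 mm above the walls), 1.57 upright, 1.8 leaning back on its stop. The lid weighs about 0.3 kg and swings freely: left short of upright it falls back onto the plunger, past it it stays open.
- wide_bin_press (a point): where to press the wide bin's lid: on its top, over the spring catch, 20 mm from the front edge, half-way across; moves with the lid. Shut, 70 mm in front (-x) of the bin's origin, 130 mm up. Pressed 4 to 6 mm below flush (about 6 N, hard stop at 6 mm) and let go, the catch lifts the lid ajar; pressed right down once more it catches again.
- wide_bin_edge (a point): middle of the front upper edge of the wide bin's lid, 180 mm from the hinge line; moves with the lid. x points along the lid to the hinge, z out of its upper face (its 12 mm thickness lies on the -z side). Shut, it is 90 mm in front of the bin's origin and 130 mm up.
- wide_bin_hinge (a point): middle of the wide bin's hinge line, which runs along the bin's y: 90 mm behind (+x) the bin's origin, 130 mm up, at the level of the shut lid's upper face. Fixed to the bin; axes as the bin's.
- narrow_bin: the narrow bin, to be left shut: the same as the wide one (208 mm deep, 130 mm high, same catch) but only 133 mm wide. Origin and axes as for the wide bin. It stands beside the wide bin, to its left or right.
- narrow_bin_lid (a joint): angle of the narrow bin's lid (rad), 0 shut, opening positive.
- clamp_mid (a point): a loose steel exhaust clamp (U-bolt with saddle bar) lying flat on the counter in front of the bins, 85 mm long, 80 mm wide, 16 mm high; its centre, 8 mm above the counter. Leave it alone.
- sleeve_mid (a point): a loose steel pipe sleeve standing on the counter at one side of the bins, 55 mm across, 70 mm high; its centre, half-way up. Leave it alone.
- jar_mid (a point): a loose white jar with a black cap standing at the other side of the bins, 64 mm across, 85 mm high; its centre, half-way up. Leave it alone.

How it is judged:
By the outcome, as a careful person would: the job done as asked, in the order asked, and still so for the second after the job is handed in, with the robot touching nothing.
It also fails if it takes over 45 s, if anything falls off the work surface, if the arm or the gripper's body presses on something with over 40 N, if the wrist force passes 120 N, or if a joint passes its speed limit or range.

### The arm

A 6-joint arm with a two-finger parallel gripper is mounted at the origin on the work surface. World frame = base frame: x ahead of the robot, y to its left, z up, the work surface at z = 0. Lengths are in m, angles in degrees, forces in N, time in s.
With the tool pointing down it reaches from about 0.4 to 0.825 m from the base axis. Payload 7 kg.
Tool frame: the origin (TCP) lies at the very end of the fingers, on their centre line; the grasp point (between the pads) lies behind it (r.grasp_offset is the z of the grasp point in the tool frame, in m); z points along the fingers, y is the direction in which the jaws open and shut (so a half turn about z gives the same grasp; the last joint's range is limited). The gripper opens to 88 mm and grips with 3 to 60 N. Pads are 19 mm wide; open, the fingers measure 130 mm over their backs; the gripper's body (78 mm by 193 mm) begins 47 mm behind the grasp point.
Start: joints at [86.522, 20.546, 0.682, 0, -70.136, -16.507], TCP at [0.231, 0.634, 0.227] pointing down, gripper open.
Joint ranges: [-176.03, 176.03], [-82.01, 121.73], [-58.28, 71.71], [-173.87, 95.51], [-174.79, -0.11], [-173.66, 173.66]. Speed limits (degrees/s): [136.94, 136.94, 172.46, 180, 180, 180].

### API

Orientations are given as [roll, pitch, yaw] about the fixed x, y, z axes, in that order (R = Rz(yaw) Ry(pitch) Rx(roll)).
In Python, from plant import r gives the robot as it stands. The module is installed in compiled form; this text tells all that it offers.
- The arm moves only by the tool servo_tool, never from a script. Its argument "targets" is a list of rows, each an object of numbers: "dx", "dy", "dz": the shift along the world's x, y, z in cm; "spin": the turn about the world's z in rad; "grip": the opening in per cent of the stroke, from 0 (shut) to 100 (fully open). A call has exactly 10 rows; each row is the pose to reach, as a shift and turn from the pose commanded when the call began; what a row does not reach only later rows make up. A row lasts 1/12 s, in which the tool goes at most 41.7 mm and 7.16 degrees, less where a joint would pass 70% of its speed; a pose out of reach is approached as far as the arm can. A call with a gripper value outside its range is refused whole. The fingers move at their own pace and stop on an object; "squeeze" is the grip in N (left out, the last holds). Time passes only in rows, so rows that repeat a pose let the fingers close, or fill a call up. It gives the time, the measured TCP pose, the force and the opening at its end, in the units of the state.
- r.get_state(): the state, without advancing time (a new reading comes with each control period).
- r.capture(name): name is "scene" or "top" or "wrist"; returns the picture (480x640x3 uint8, blue, green, red); there is no depth.
- r.get_calibration(name): a dict with "K" (3x3 intrinsics, pixels), "extrinsics" (4x4, takes a point from camera to world coordinates). Camera axes: x right, y down, z forward; pixel columns grow to the right and rows downward; lengths in m; the calibration is good to about 2 mm. A picture is of the moment at which its call begins: read the wrist's pose just before it. get_calibration takes no time and is no camera call; for the wrist camera it gives the pose at the moment of the call.
- r.close_job(): hands the job in, once; it reports no verdict.
Trained networks look in the newest picture that a camera, given by its name, has taken for a name from the list of things; names that differ only in an ending like _2 or _b are one class to them, and where a whole thing is asked for, a point or a joint stands for the part that bears it (a point fixed in the world has none). Each returns a list of dicts, best first, with "p" (0 to 1); they miss things now and then, are a little off and sometimes report something else, mostly with a low value. They report only what shows in the picture. A call takes as long as a camera call.
- r.cut_out(name, camera): "mask" (480x640 bool, what is visible of it) and "extent" ([left, top, right, bottom] in pixels, round what is visible of it).
The state is a dict: "time_s": time; "joints": joint angles; "qd": joint speeds; "joint_torque": joint torques, N m; "tcp_pos": TCP position; "eef_rot": TCP orientation; "contact_force": force on the tool from outside, world axes, zero at the start; "moment": the same for the moment, N m; "gripper_width": finger opening in m.
Only numpy, scipy, OpenCV 4.12 (cv2) and the standard library are available. Lean on these libraries where they do the work, as an engineer would, in place of code of your own. Each camera call takes 0.05 s, during which the arm holds its last target. There are 200 camera calls.

## Working session

There is one attempt and no reset: what is moved stays moved. The work goes in short steps, Python scripts to look and compute and a tool call to move; the robot and the scene stay as the last step left them, time stands still between calls to the robot, and variables do not carry over. Pictures are saved under pics/ and viewed, about 8 in all and at most 12, crops included, and the job is handed in when it is done.

Besides the shell and the picture viewer there is one more tool, called after "Call:" in YAML: its name, and indented under it one key for each argument. servo_tool: Moves the arm, as the interface text tells. Its arguments: {"type":"object","properties":{"targets":{"type":"array"},"squeeze":{"type":"number"}},"required":["targets"]}

```bash
mkdir -p pics
python3 - <<'E'
from plant import r
import cv2,numpy as np
s=r.get_state();print({k:np.round(v,3).tolist() for k,v in s.items()}, r.grasp_offset)
for c in("scene","top"):
    im=r.capture(c);cv2.imwrite(f"pics/{c}1.png",im)
    k=r.get_calibration(c);print(c,np.round(k["K"],1).tolist(),np.round(k["extrinsics"],3).tolist())
    for n in("wide_bin","wide_bin_lid","narrow_bin","clamp_mid","sleeve_mid","jar_mid"):
        print(n,[(round(d["p"],2),np.round(d["extent"]).tolist()) for d in r.cut_out(n,c)][:3])
E
```

```text
{'time_s': 0.0, 'joints': [86.522, 20.591, 0.632, -0.02, -70.136, -16.508], 'qd': [0.101, 0.024, -0.034, 0.139, -0.061, 0.051], 'joint_torque': [0.001, -58.272, 29.306, 6.997, 0.007, -0.0], 'tcp_pos': [0.231, 0.634, 0.226], 'eef_rot': [179.904, -0.009, -19.993], 'contact_force': [0.084, 0.267, -0.513], 'moment': [0.007, 0.002, 0.022], 'gripper_width': 0.087} -0.0188
scene [[466.6, 0.0, 315.5], [0.0, 466.6, 236.6], [0.0, 0.0, 1.0]] [[0.496, 0.662, -0.562, 1.123], [0.868, -0.385, 0.313, -0.319], [-0.009, -0.643, -0.766, 0.926], [0.0, 0.0, 0.0, 1.0]]
wide_bin [(0.68, [340.0, 178.0, 454.0, 287.0])]
wide_bin_lid [(0.61, [347.0, 183.0, 443.0, 252.0])]
narrow_bin [(0.81, [211.0, 235.0, 305.0, 357.0])]
clamp_mid [(0.72, [270.0, 220.0, 310.0, 243.0])]
sleeve_mid [(0.88, [107.0, 309.0, 145.0, 347.0])]
jar_mid [(0.73, [429.0, 170.0, 464.0, 208.0])]
top [[536.8, 0.0, 325.1], [0.0, 536.8, 237.6], [0.0, 0.0, 1.0]] [[0.023, -0.98, 0.198, 0.258], [-1.0, -0.021, 0.015, -0.007], [-0.011, -0.198, -0.98, 1.404], [0.0, 0.0, 0.0, 1.0]]
wide_bin [(0.46, [209.0, 175.0, 294.0, 261.0])]
wide_bin_lid [(0.97, [207.0, 173.0, 295.0, 261.0])]
narrow_bin [(0.6, [362.0, 174.0, 430.0, 271.0])]
clamp_mid [(0.62, [312.0, 282.0, 342.0, 310.0])]
sleeve_mid [(0.71, [485.0, 246.0, 517.0, 273.0])]
jar_mid [(0.78, [150.0, 228.0, 182.0, 258.0])]
```

View pics/scene1.png

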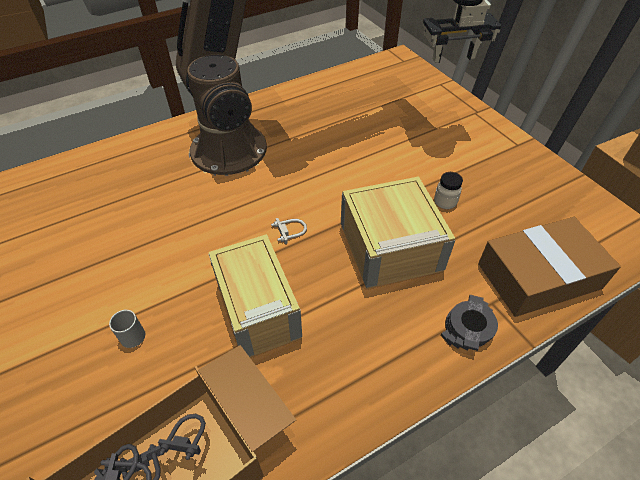

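View pics/top1.png

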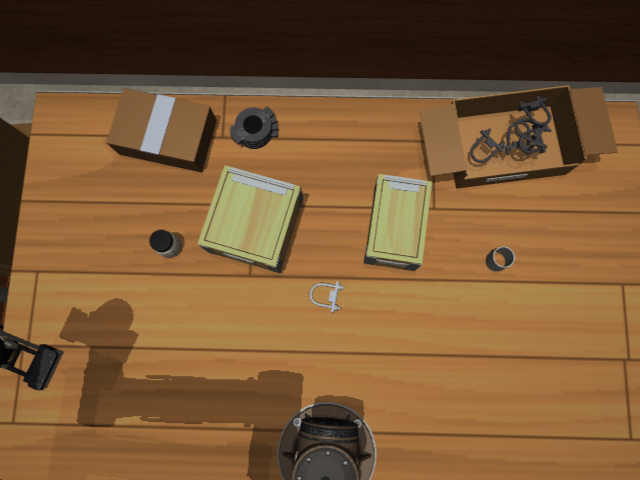

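The wide bin is on the robot's left: top view corners are about (223,168), (301,185), (278,269) and (201,246), with the hinge strip at the back. The narrow bin is on the right at about (400,222). The clamp is at (326,296), the jar at (165,243) and the sleeve at (501,258).

```bash
cat > h.py <<'E'
from plant import r
import cv2,numpy as np
def plane(c,uv,z,cal=None):
    k=cal or r.get_calibration(c);E=np.array(k["extrinsics"]);uv=np.atleast_2d(uv).astype(float)
    d=(np.linalg.inv(k["K"])@np.c_[uv,np.ones(len(uv))].T).T@E[:3,:3].T
    return E[:3,3]+d*((z-E[2,3])/d[:,2])[:,None]
E
python3 - <<'E'
from h import *
for c in("top","scene"):
    r.capture(c)
    for n in("wide_bin","wide_bin_lid","narrow_bin_lid"):
        for d in r.cut_out(n,c)[:1]:
            ct=max(cv2.findContours(d["mask"].astype(np.uint8),0,1)[0],key=cv2.contourArea)[:,0]
            P=plane(c,ct,.13)[:,:2]
            rc=cv2.minAreaRect((P*1000).astype(np.float32))
            print(c,n,round(d["p"],2),np.round(rc[0],1),np.round(rc[1],1),round(rc[2],1))
    if c=="top": print(np.round(plane(c,[[223,168],[301,185],[278,262],[201,246]],.13),3).tolist())
    else: print(np.round(plane(c,[[341,192],[425,179],[453,239],[368,258]],.13),3).tolist())
    for n,z in(("jar_mid",.04),("clamp_mid",.008)):
        e=r.cut_out(n,c)
        if e: x=e[0]["extent"];print(n,plane(c,[[(x[0]+x[2])/2,(x[1]+x[3])/2]],z).round(3))
s=cv2.imread("pics/scene1.png")[160:310,320:480];t=cv2.imread("pics/top1.png")[155:285,185:320]
cv2.imwrite("pics/c1.png",np.hstack([cv2.resize(s,(400,375),interpolation=2),cv2.resize(t,(390,375),interpolation=2)]))
E
```

```text
top wide_bin 0.81 [561.6 192.7] [216.4 223.7] 75.5
top wide_bin_lid 0.79 [569.6 198.3] [171.8 180.2] 74.9
top narrow_bin_lid 0.81 [ 568.4 -168. ] [109.7 182.1] 82.4
[[0.688, 0.271, 0.13], [0.647, 0.075, 0.13], [0.454, 0.124, 0.13], [0.489, 0.312, 0.13]]
jar_mid [[0.507 0.426 0.04 ]]
clamp_mid [[0.385 0.006 0.008]]
scene wide_bin 0.96 [603.8 175.4] [234.8 286.1] 74.9
scene wide_bin_lid 0.61 [570.1 201.6] [175.2 182.5] 75.2
scene narrow_bin_lid 0.61 [ 569.5 -164.6] [103.8 177.4] 82.0
[[0.448, 0.129, 0.13], [0.514, 0.333, 0.13], [0.698, 0.265, 0.13], [0.648, 0.073, 0.13]]
clamp_mid [[0.403 0.004 0.008]]
```

View pics/c1.png

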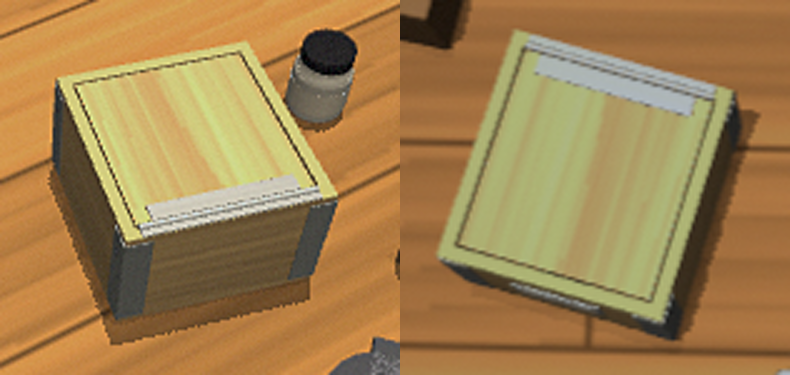

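The lid measures 172–175 × 180–182 mm in both views, against 170 × 180 given. Bin origin is ≈ (0.570, 0.199) with yaw ≈ −15°. That puts the press point at (0.502, 0.217) and the hinge at (0.657, 0.176). Next I close the fingers and move above the press point.

Call:
servo_tool:
  targets:
    - {"dx": 2, "dy": -3, "dz": 0, "spin": 0.02, "grip": 0}
    - {"dx": 4, "dy": -6, "dz": 0, "spin": 0.04, "grip": 0}
    - {"dx": 6, "dy": -9, "dz": 0, "spin": 0.06, "grip": 0}
    - {"dx": 8, "dy": -12, "dz": 0, "spin": 0.087, "grip": 0}
    - {"dx": 10, "dy": -15, "dz": 0, "spin": 0.087, "grip": 0}
    - {"dx": 12, "dy": -18, "dz": 0, "spin": 0.087, "grip": 0}
    - {"dx": 14, "dy": -21, "dz": 0, "spin": 0.087, "grip": 0}
    - {"dx": 16, "dy": -24, "dz": 0, "spin": 0.087, "grip": 0}
    - {"dx": 17.5, "dy": -26.5, "dz": 0, "spin": 0.087, "grip": 0}
    - {"dx": 19, "dy": -29, "dz": 0, "spin": 0.087, "grip": 0}
  squeeze: 5

```text
time_s: 2.13
tcp_pos: [0.4214, 0.3427, 0.2269]
eef_rot: [-180.0, -0.0, -15.0]
contact_force: [0.7, 0.2, -0.1]
gripper_width: 0.0265
```

Call:
servo_tool:
  targets:
    - {"dx": 1.6, "dy": -2.5, "dz": -0.5, "spin": 0, "grip": 0}
    - {"dx": 3.2, "dy": -5, "dz": -1, "spin": 0, "grip": 0}
    - {"dx": 4.6, "dy": -7.5, "dz": -1.5, "spin": 0, "grip": 0}
    - {"dx": 6, "dy": -9.5, "dz": -2, "spin": 0, "grip": 0}
    - {"dx": 7, "dy": -11, "dz": -2.5, "spin": 0, "grip": 0}
    - {"dx": 8.1, "dy": -12.7, "dz": -3, "spin": 0, "grip": 0}
    - {"dx": 8.1, "dy": -12.7, "dz": -3.5, "spin": 0, "grip": 0}
    - {"dx": 8.1, "dy": -12.7, "dz": -4, "spin": 0, "grip": 0}
    - {"dx": 8.1, "dy": -12.7, "dz": -4, "spin": 0, "grip": 0}
    - {"dx": 8.1, "dy": -12.7, "dz": -4, "spin": 0, "grip": 0}

```text
time_s: 2.97
tcp_pos: [0.5014, 0.2177, 0.1864]
eef_rot: [180.0, 0.0, -15.0]
contact_force: [0.4, -0.4, 0.3]
gripper_width: 0.0008
```

Run:
```python
from h import *
s=r.get_state();print({k:np.round(s[k],3).tolist() for k in("time_s","tcp_pos","eef_rot","contact_force","gripper_width")})
a=r.capture("scene")[100:310,300:500];b=r.capture("wrist")
cv2.imwrite("pics/c2.png",np.hstack([cv2.resize(a,(400,420),interpolation=2),cv2.resize(b,(400,420))]))
```

```text
{'time_s': 2.967, 'tcp_pos': [0.501, 0.218, 0.186], 'eef_rot': [179.981, 0.013, -14.968], 'contact_force': [0.365, -0.448, 0.332], 'gripper_width': 0.001}
```

View pics/c2.png

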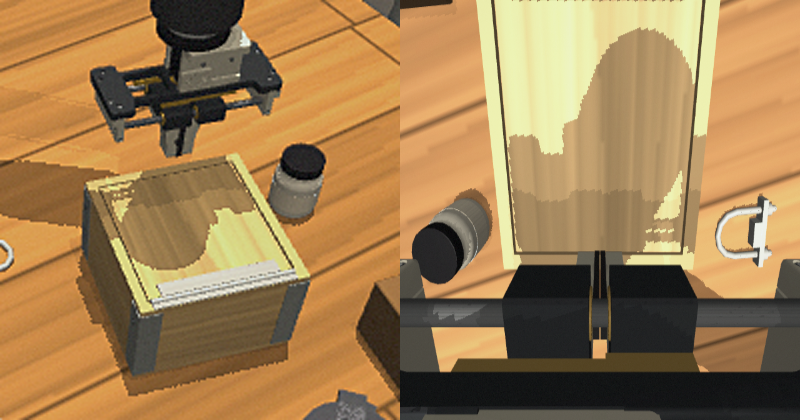

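The closed fingers are centred over the lid and aligned with it: in the wrist view the lid sides are upright at columns 510 and 690, with the fingers at 600. I check the front edge, which is the line at crop row ~252.

Run:
```python
from h import *
f=lambda x,y:((x-400)*1.6,y*480/420)
P=plane("wrist",[f(516,251),f(683,254),f(508,135),f(697,135)],.13);print(P.round(4))
s=r.get_state();a=np.radians(-15);R=np.array([[np.cos(a),np.sin(a)],[-np.sin(a),np.cos(a)]])
print(((P[:,:2]-s["tcp_pos"][:2])@R.T).round(4))
```

```text
[[0.5066 0.3059 0.13  ]
 [0.4601 0.1403 0.13  ]
 [0.5867 0.2824 0.13  ]
 [0.5422 0.1152 0.13  ]]
[[-0.0179  0.0862]
 [-0.0199 -0.0859]
 [ 0.0655  0.0842]
 [ 0.0658 -0.0889]]
```

The front edge is 19 mm ahead of the TCP, where 20 mm is wanted, and the lid is centred to 1 mm. Descending to just above it.

Call:
servo_tool:
  targets:
    - {"dx": 0, "dy": 0, "dz": -1, "spin": 0, "grip": 0}
    - {"dx": 0, "dy": 0, "dz": -2, "spin": 0, "grip": 0}
    - {"dx": 0, "dy": 0, "dz": -3, "spin": 0, "grip": 0}
    - {"dx": 0, "dy": 0, "dz": -4, "spin": 0, "grip": 0}
    - {"dx": 0, "dy": 0, "dz": -4.6, "spin": 0, "grip": 0}
    - {"dx": 0, "dy": 0, "dz": -5, "spin": 0, "grip": 0}
    - {"dx": 0, "dy": 0, "dz": -5.2, "spin": 0, "grip": 0}
    - {"dx": 0, "dy": 0, "dz": -5.3, "spin": 0, "grip": 0}
    - {"dx": 0, "dy": 0, "dz": -5.4, "spin": 0, "grip": 0}
    - {"dx": 0, "dy": 0, "dz": -5.4, "spin": 0, "grip": 0}

```text
time_s: 3.9
tcp_pos: [0.5019, 0.2174, 0.1327]
eef_rot: [-180.0, -0.0, -15.0]
contact_force: [-1.0, 0.0, -1.0]
gripper_width: 0.0008
```

Call:
servo_tool:
  targets:
    - {"dx": 0, "dy": 0, "dz": -0.05, "spin": 0, "grip": 0}
    - {"dx": 0, "dy": 0, "dz": -0.1, "spin": 0, "grip": 0}
    - {"dx": 0, "dy": 0, "dz": -0.15, "spin": 0, "grip": 0}
    - {"dx": 0, "dy": 0, "dz": -0.2, "spin": 0, "grip": 0}
    - {"dx": 0, "dy": 0, "dz": -0.25, "spin": 0, "grip": 0}
    - {"dx": 0, "dy": 0, "dz": -0.3, "spin": 0, "grip": 0}
    - {"dx": 0, "dy": 0, "dz": -0.35, "spin": 0, "grip": 0}
    - {"dx": 0, "dy": 0, "dz": -0.4, "spin": 0, "grip": 0}
    - {"dx": 0, "dy": 0, "dz": -0.4, "spin": 0, "grip": 0}
    - {"dx": 0, "dy": 0, "dz": -0.4, "spin": 0, "grip": 0}

```text
time_s: 4.73
tcp_pos: [0.5018, 0.2174, 0.1289]
eef_rot: [-180.0, -0.0, -15.0]
contact_force: [-1.4, -0.0, 5.5]
gripper_width: 0.0007
```

Call:
servo_tool:
  targets:
    - {"dx": 0, "dy": 0, "dz": -0.05, "spin": 0, "grip": 0}
    - {"dx": 0, "dy": 0, "dz": -0.1, "spin": 0, "grip": 0}
    - {"dx": 0, "dy": 0, "dz": -0.15, "spin": 0, "grip": 0}
    - {"dx": 0, "dy": 0, "dz": -0.2, "spin": 0, "grip": 0}
    - {"dx": 0, "dy": 0, "dz": -0.25, "spin": 0, "grip": 0}
    - {"dx": 0, "dy": 0, "dz": -0.3, "spin": 0, "grip": 0}
    - {"dx": 0, "dy": 0, "dz": -0.35, "spin": 0, "grip": 0}
    - {"dx": 0, "dy": 0, "dz": -0.35, "spin": 0, "grip": 0}
    - {"dx": 0, "dy": 0, "dz": -0.35, "spin": 0, "grip": 0}
    - {"dx": 0, "dy": 0, "dz": -0.35, "spin": 0, "grip": 0}

```text
time_s: 5.57
tcp_pos: [0.5019, 0.2174, 0.1254]
eef_rot: [-180.0, -0.0, -15.0]
contact_force: [-1.5, -0.6, 5.2]
gripper_width: 0.0005
```

Call:
servo_tool:
  targets:
    - {"dx": 0, "dy": 0, "dz": -0.03, "spin": 0, "grip": 0}
    - {"dx": 0, "dy": 0, "dz": -0.06, "spin": 0, "grip": 0}
    - {"dx": 0, "dy": 0, "dz": -0.06, "spin": 0, "grip": 0}
    - {"dx": 0, "dy": 0, "dz": -0.06, "spin": 0, "grip": 0}
    - {"dx": 0, "dy": 0, "dz": -0.06, "spin": 0, "grip": 0}
    - {"dx": 0, "dy": 0, "dz": -0.06, "spin": 0, "grip": 0}
    - {"dx": 0, "dy": 0, "dz": -0.06, "spin": 0, "grip": 0}
    - {"dx": 0, "dy": 0, "dz": -0.06, "spin": 0, "grip": 0}
    - {"dx": 0, "dy": 0, "dz": -0.06, "spin": 0, "grip": 0}
    - {"dx": 0, "dy": 0, "dz": -0.06, "spin": 0, "grip": 0}

```text
time_s: 6.4
tcp_pos: [0.5019, 0.2173, 0.1248]
eef_rot: [-180.0, -0.0, -15.0]
contact_force: [-1.1, -0.4, 5.1]
gripper_width: 0.0006
```

Call:
servo_tool:
  targets:
    - {"dx": 0, "dy": 0, "dz": 1, "spin": 0, "grip": 0}
    - {"dx": 0, "dy": 0, "dz": 2, "spin": 0, "grip": 0}
    - {"dx": 0, "dy": 0, "dz": 3.5, "spin": 0, "grip": 0}
    - {"dx": 0, "dy": 0, "dz": 5, "spin": 0, "grip": 0}
    - {"dx": 0, "dy": 0, "dz": 6.5, "spin": 0, "grip": 0}
    - {"dx": 0, "dy": 0, "dz": 8, "spin": 0, "grip": 0}
    - {"dx": 0, "dy": 0, "dz": 9, "spin": 0, "grip": 0}
    - {"dx": 0, "dy": 0, "dz": 9.5, "spin": 0, "grip": 0}
    - {"dx": 0, "dy": 0, "dz": 9.5, "spin": 0, "grip": 0}
    - {"dx": 0, "dy": 0, "dz": 9.5, "spin": 0, "grip": 0}

```text
time_s: 7.23
tcp_pos: [0.5014, 0.2172, 0.2192]
eef_rot: [-180.0, 0.0, -15.0]
contact_force: [-0.3, 0.0, 0.2]
gripper_width: 0.0002
```

Run:
```python
from h import *
s=r.get_state();print({k:np.round(s[k],3).tolist() for k in("time_s","tcp_pos","contact_force")})
a=r.capture("scene")[100:310,300:500];b=r.capture("wrist")
cv2.imwrite("pics/c3.png",np.hstack([cv2.resize(a,(400,420),interpolation=2),cv2.resize(b,(400,420))]))
```

```text
{'time_s': 7.233, 'tcp_pos': [0.501, 0.217, 0.219], 'contact_force': [-0.317, 0.019, 0.235]}
```

View pics/c3.png

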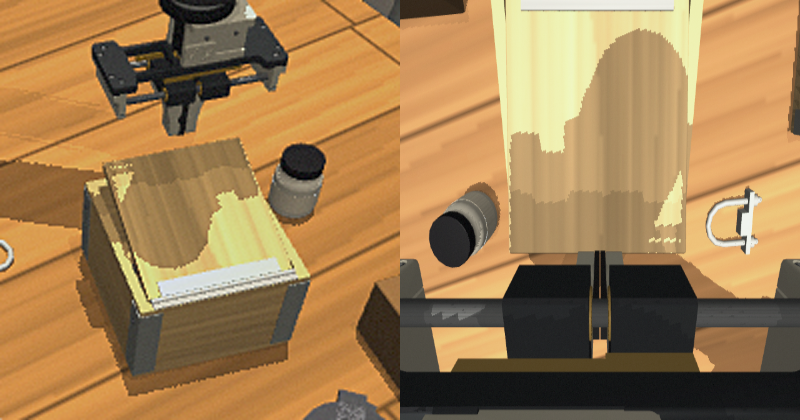

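The lid is ajar in both views. Next the fingers go to about 15 mm ahead of the raised edge and down to z ≈ 0.138.

Call:
servo_tool:
  targets:
    - {"dx": -1.3, "dy": 0.35, "dz": 0, "spin": 0, "grip": 0}
    - {"dx": -2.6, "dy": 0.7, "dz": 0, "spin": 0, "grip": 0}
    - {"dx": -3.5, "dy": 0.95, "dz": 0, "spin": 0, "grip": 0}
    - {"dx": -4, "dy": 1.07, "dz": 0, "spin": 0, "grip": 0}
    - {"dx": -4, "dy": 1.07, "dz": -2, "spin": 0, "grip": 0}
    - {"dx": -4, "dy": 1.07, "dz": -4, "spin": 0, "grip": 0}
    - {"dx": -4, "dy": 1.07, "dz": -6, "spin": 0, "grip": 0}
    - {"dx": -4, "dy": 1.07, "dz": -7.5, "spin": 0, "grip": 0}
    - {"dx": -4, "dy": 1.07, "dz": -8.2, "spin": 0, "grip": 0}
    - {"dx": -4, "dy": 1.07, "dz": -8.2, "spin": 0, "grip": 0}

```text
time_s: 8.17
tcp_pos: [0.4607, 0.2276, 0.1361]
eef_rot: [179.9, 0.1, -15.0]
contact_force: [0.2, -0.3, 0.3]
gripper_width: 0.0006
```

Call:
servo_tool:
  targets:
    - {"dx": 0.4, "dy": -0.1, "dz": 0, "spin": 0, "grip": 0}
    - {"dx": 0.8, "dy": -0.2, "dz": 0, "spin": 0, "grip": 0}
    - {"dx": 1.0, "dy": -0.27, "dz": 0, "spin": 0, "grip": 0}
    - {"dx": 1.2, "dy": -0.32, "dz": 0, "spin": 0, "grip": 0}
    - {"dx": 1.3, "dy": -0.35, "dz": 0, "spin": 0, "grip": 0}
    - {"dx": 1.4, "dy": -0.38, "dz": 0, "spin": 0, "grip": 0}
    - {"dx": 1.45, "dy": -0.39, "dz": 0, "spin": 0, "grip": 0}
    - {"dx": 1.5, "dy": -0.4, "dz": 0, "spin": 0, "grip": 0}
    - {"dx": 1.5, "dy": -0.4, "dz": 0, "spin": 0, "grip": 0}
    - {"dx": 1.5, "dy": -0.4, "dz": 0, "spin": 0, "grip": 0}

```text
time_s: 9.0
tcp_pos: [0.4759, 0.2242, 0.1375]
eef_rot: [-180.0, 0.1, -15.0]
contact_force: [-5.4, 2.8, 3.9]
gripper_width: 0.0005
```

Run:
```python
from h import *
s=r.get_state();print({k:np.round(s[k],3).tolist() for k in("time_s","tcp_pos","contact_force")})
a=r.capture("scene")[100:310,300:500];b=r.capture("wrist")
cv2.imwrite("pics/c4.png",np.hstack([cv2.resize(a,(400,420),interpolation=2),cv2.resize(b,(400,420))]))
```

```text
{'time_s': 9.0, 'tcp_pos': [0.476, 0.224, 0.138], 'contact_force': [-5.395, 2.806, 3.882]}
```

View pics/c4.png

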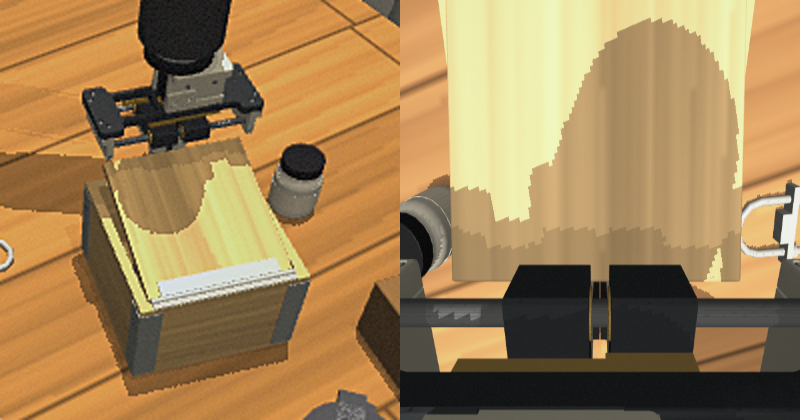

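The fingers touch the lid's front edge: about 6 N back, with friction at +3.9 N. I now carry the edge along its arc, with the fingers rising slightly ahead of it so that friction helps.

Call:
servo_tool:
  targets:
    - {"dx": 0, "dy": 0, "dz": 0.2, "spin": 0, "grip": 0}
    - {"dx": 0.07, "dy": -0.02, "dz": 0.6, "spin": 0, "grip": 0}
    - {"dx": 0.17, "dy": -0.05, "dz": 1.1, "spin": 0, "grip": 0}
    - {"dx": 0.34, "dy": -0.09, "dz": 1.7, "spin": 0, "grip": 0}
    - {"dx": 0.48, "dy": -0.13, "dz": 2.2, "spin": 0, "grip": 0}
    - {"dx": 0.65, "dy": -0.17, "dz": 2.7, "spin": 0, "grip": 0}
    - {"dx": 0.85, "dy": -0.23, "dz": 3.3, "spin": 0, "grip": 0}
    - {"dx": 1.06, "dy": -0.28, "dz": 3.9, "spin": 0, "grip": 0}
    - {"dx": 1.25, "dy": -0.33, "dz": 4.3, "spin": 0, "grip": 0}
    - {"dx": 1.25, "dy": -0.33, "dz": 4.3, "spin": 0, "grip": 0}

```text
time_s: 9.93
tcp_pos: [0.4898, 0.2206, 0.1815]
eef_rot: [-180.0, -0.0, -15.0]
contact_force: [-3.0, -0.3, 0.0]
gripper_width: 0.0004
```

Run:
```python
from h import *
s=r.get_state();print({k:np.round(s[k],3).tolist() for k in("time_s","tcp_pos","contact_force")})
a=r.capture("scene")[100:310,300:500];b=r.capture("wrist")
cv2.imwrite("pics/c5.png",np.hstack([cv2.resize(a,(400,420),interpolation=2),cv2.resize(b,(400,420))]))
```

```text
{'time_s': 9.933, 'tcp_pos': [0.49, 0.221, 0.181], 'contact_force': [-3.008, -0.275, 0.01]}
```

View pics/c5.png

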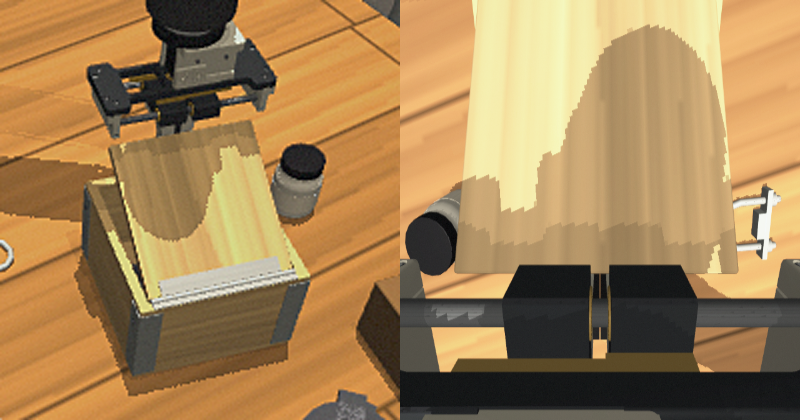

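The lid follows at about 3 N. Continuing the arc.

Call:
servo_tool:
  targets:
    - {"dx": 0.29, "dy": -0.08, "dz": 0.7, "spin": 0, "grip": 0}
    - {"dx": 0.58, "dy": -0.16, "dz": 1.25, "spin": 0, "grip": 0}
    - {"dx": 0.92, "dy": -0.25, "dz": 1.8, "spin": 0, "grip": 0}
    - {"dx": 1.26, "dy": -0.34, "dz": 2.4, "spin": 0, "grip": 0}
    - {"dx": 1.64, "dy": -0.44, "dz": 2.95, "spin": 0, "grip": 0}
    - {"dx": 2.03, "dy": -0.54, "dz": 3.45, "spin": 0, "grip": 0}
    - {"dx": 2.46, "dy": -0.66, "dz": 4.0, "spin": 0, "grip": 0}
    - {"dx": 2.9, "dy": -0.78, "dz": 4.5, "spin": 0, "grip": 0}
    - {"dx": 3.28, "dy": -0.88, "dz": 4.9, "spin": 0, "grip": 0}
    - {"dx": 3.28, "dy": -0.88, "dz": 4.9, "spin": 0, "grip": 0}

```text
time_s: 10.87
tcp_pos: [0.5234, 0.2121, 0.2306]
eef_rot: [-179.9, -0.1, -15.0]
contact_force: [-3.6, -0.3, 2.0]
gripper_width: 0.0009
```

Run:
```python
from h import *
s=r.get_state();print({k:np.round(s[k],3).tolist() for k in("time_s","tcp_pos","contact_force")})
a=r.capture("scene")[60:300,300:500];b=r.capture("wrist")
cv2.imwrite("pics/c6.png",np.hstack([cv2.resize(a,(400,480),interpolation=2),cv2.resize(b,(400,480))]))
```

```text
{'time_s': 10.867, 'tcp_pos': [0.523, 0.212, 0.231], 'contact_force': [-3.63, -0.303, 2.045]}
```

View pics/c6.png

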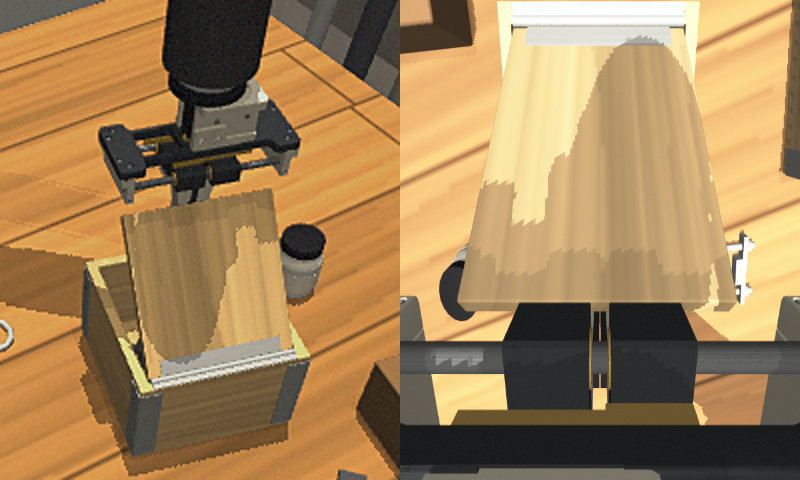

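The lid is at about 0.83 rad with the tip about 23 mm below the edge. I keep going.

Call:
servo_tool:
  targets:
    - {"dx": 0.48, "dy": -0.13, "dz": 0.6, "spin": 0, "grip": 0}
    - {"dx": 1.06, "dy": -0.28, "dz": 1.2, "spin": 0, "grip": 0}
    - {"dx": 1.64, "dy": -0.44, "dz": 1.75, "spin": 0, "grip": 0}
    - {"dx": 2.22, "dy": -0.6, "dz": 2.25, "spin": 0, "grip": 0}
    - {"dx": 2.8, "dy": -0.75, "dz": 2.7, "spin": 0, "grip": 0}
    - {"dx": 3.38, "dy": -0.91, "dz": 3.15, "spin": 0, "grip": 0}
    - {"dx": 3.96, "dy": -1.06, "dz": 3.55, "spin": 0, "grip": 0}
    - {"dx": 4.54, "dy": -1.22, "dz": 3.9, "spin": 0, "grip": 0}
    - {"dx": 5.02, "dy": -1.35, "dz": 4.2, "spin": 0, "grip": 0}
    - {"dx": 5.02, "dy": -1.35, "dz": 4.2, "spin": 0, "grip": 0}

```text
time_s: 11.8
tcp_pos: [0.5734, 0.1982, 0.272]
eef_rot: [-180.0, -0.0, -15.0]
contact_force: [0.0, -0.6, 1.2]
gripper_width: 0.0004
```

Call:
servo_tool:
  targets:
    - {"dx": 0.58, "dy": -0.16, "dz": 0.3, "spin": 0, "grip": 0}
    - {"dx": 1.16, "dy": -0.31, "dz": 0.55, "spin": 0, "grip": 0}
    - {"dx": 1.74, "dy": -0.47, "dz": 0.8, "spin": 0, "grip": 0}
    - {"dx": 2.32, "dy": -0.62, "dz": 1.0, "spin": 0, "grip": 0}
    - {"dx": 2.9, "dy": -0.78, "dz": 1.2, "spin": 0, "grip": 0}
    - {"dx": 3.38, "dy": -0.91, "dz": 1.3, "spin": 0, "grip": 0}
    - {"dx": 3.86, "dy": -1.03, "dz": 1.4, "spin": 0, "grip": 0}
    - {"dx": 4.35, "dy": -1.17, "dz": 1.5, "spin": 0, "grip": 0}
    - {"dx": 4.83, "dy": -1.29, "dz": 1.5, "spin": 0, "grip": 0}
    - {"dx": 4.83, "dy": -1.29, "dz": 1.5, "spin": 0, "grip": 0}

```text
time_s: 12.63
tcp_pos: [0.6213, 0.1852, 0.2862]
eef_rot: [180.0, -0.0, -15.0]
contact_force: [-0.1, 0.2, -0.2]
gripper_width: 0.0003
```

Call:
servo_tool:
  targets:
    - {"dx": 0.3, "dy": -0.08, "dz": 0, "spin": 0, "grip": 0}
    - {"dx": 0.6, "dy": -0.16, "dz": 0, "spin": 0, "grip": 0}
    - {"dx": 0.9, "dy": -0.24, "dz": 0, "spin": 0, "grip": 0}
    - {"dx": 1.2, "dy": -0.32, "dz": 0, "spin": 0, "grip": 0}
    - {"dx": 1.5, "dy": -0.4, "dz": 0, "spin": 0, "grip": 0}
    - {"dx": 1.8, "dy": -0.48, "dz": 0, "spin": 0, "grip": 0}
    - {"dx": 2.1, "dy": -0.56, "dz": 0, "spin": 0, "grip": 0}
    - {"dx": 2.4, "dy": -0.64, "dz": 0, "spin": 0, "grip": 0}
    - {"dx": 2.4, "dy": -0.64, "dz": 0, "spin": 0, "grip": 0}
    - {"dx": 2.4, "dy": -0.64, "dz": 0, "spin": 0, "grip": 0}

```text
time_s: 13.47
tcp_pos: [0.6446, 0.1791, 0.2863]
eef_rot: [180.0, 0.0, -15.0]
contact_force: [-0.9, 0.3, 0.8]
gripper_width: 0.0003
```

Run:
```python
from h import *
s=r.get_state();print({k:np.round(s[k],3).tolist() for k in("time_s","tcp_pos","contact_force")})
a=r.capture("scene")[40:300,280:500];b=r.capture("wrist")
cv2.imwrite("pics/c7.png",np.hstack([cv2.resize(a,(400,480),interpolation=2),cv2.resize(b,(400,480))]))
```

```text
{'time_s': 13.467, 'tcp_pos': [0.645, 0.179, 0.286], 'contact_force': [-0.936, 0.304, 0.846]}
```

View pics/c7.png

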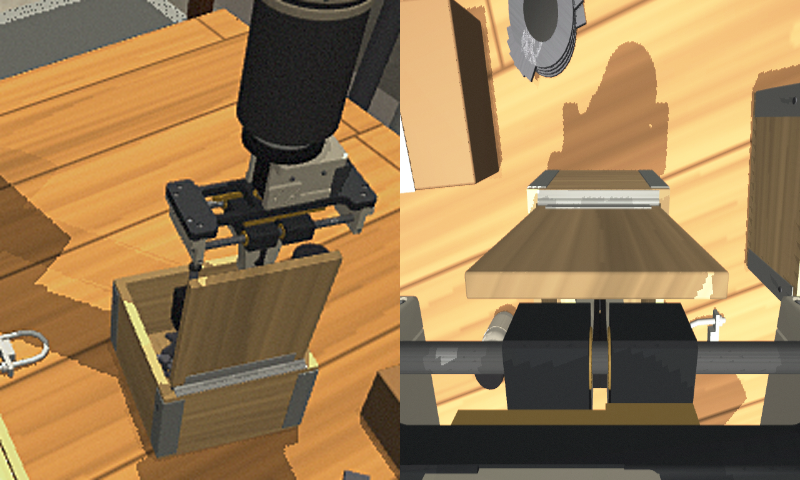

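The lid is near upright and still just ahead of the fingers. I push a further 25 mm, slowly, past vertical.

Call:
servo_tool:
  targets:
    - {"dx": 0.3, "dy": -0.08, "dz": 0, "spin": 0, "grip": 0}
    - {"dx": 0.6, "dy": -0.16, "dz": 0, "spin": 0, "grip": 0}
    - {"dx": 0.9, "dy": -0.24, "dz": 0, "spin": 0, "grip": 0}
    - {"dx": 1.2, "dy": -0.32, "dz": 0, "spin": 0, "grip": 0}
    - {"dx": 1.5, "dy": -0.4, "dz": 0, "spin": 0, "grip": 0}
    - {"dx": 1.8, "dy": -0.48, "dz": 0, "spin": 0, "grip": 0}
    - {"dx": 2.1, "dy": -0.56, "dz": 0, "spin": 0, "grip": 0}
    - {"dx": 2.4, "dy": -0.64, "dz": 0, "spin": 0, "grip": 0}
    - {"dx": 2.4, "dy": -0.64, "dz": 0, "spin": 0, "grip": 0}
    - {"dx": 2.4, "dy": -0.64, "dz": 0, "spin": 0, "grip": 0}

```text
time_s: 14.4
tcp_pos: [0.6686, 0.1726, 0.2862]
eef_rot: [180.0, 0.0, -15.0]
contact_force: [0.1, 1.1, 0.0]
gripper_width: 0.0003
```

Call:
servo_tool:
  targets:
    - {"dx": -0.5, "dy": 0.13, "dz": 0, "spin": 0, "grip": 0}
    - {"dx": -1, "dy": 0.26, "dz": 0, "spin": 0, "grip": 0}
    - {"dx": -1.5, "dy": 0.4, "dz": 0, "spin": 0, "grip": 0}
    - {"dx": -2.5, "dy": 0.67, "dz": 0, "spin": 0, "grip": 0}
    - {"dx": -4, "dy": 1.07, "dz": 0, "spin": 0, "grip": 0}
    - {"dx": -6, "dy": 1.6, "dz": 0, "spin": 0, "grip": 0}
    - {"dx": -8, "dy": 2.1, "dz": 0, "spin": 0, "grip": 0}
    - {"dx": -10, "dy": 2.7, "dz": 0, "spin": 0, "grip": 0}
    - {"dx": -11, "dy": 2.9, "dz": 0, "spin": 0, "grip": 0}
    - {"dx": -11, "dy": 2.9, "dz": 0, "spin": 0, "grip": 0}

```text
time_s: 15.23
tcp_pos: [0.5564, 0.2023, 0.2876]
eef_rot: [-179.9, -0.0, -14.9]
contact_force: [-0.4, -0.6, -0.3]
gripper_width: 0.0004
```

Run:
```python
from h import *
s=r.get_state();print({k:np.round(s[k],3).tolist() for k in("time_s","tcp_pos","contact_force")})
a=r.capture("scene");cv2.imwrite("pics/s8.png",a)
```

```text
{'time_s': 15.233, 'tcp_pos': [0.556, 0.202, 0.288], 'contact_force': [-0.371, -0.565, -0.312]}
```

View pics/s8.png

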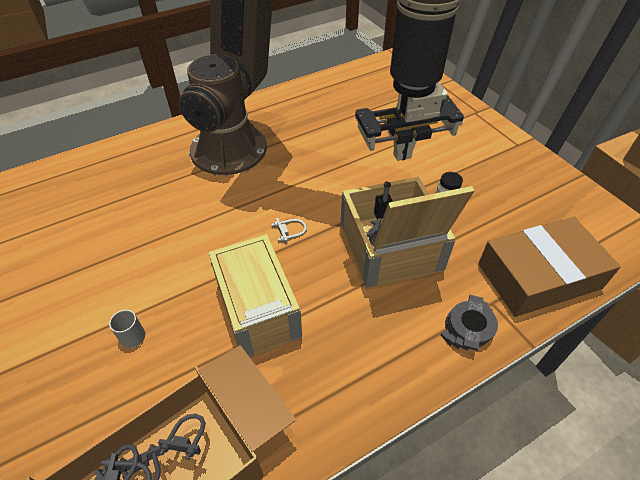

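The lid leans back on its stop with the gripper clear, and the other things look unmoved. One last extent check, then I hand in.

Run:
```python
from h import *
r.capture("top")
for n in("narrow_bin","clamp_mid","sleeve_mid","jar_mid","wide_bin_lid"): print(n,[(round(d["p"],2),np.round(d["extent"]).tolist()) for d in r.cut_out(n,"top")][:1])
print(r.close_job())
```

```text
narrow_bin [(0.79, [365.0, 175.0, 428.0, 270.0])]
clamp_mid [(0.63, [231.0, 132.0, 294.0, 194.0])]
sleeve_mid [(0.84, [488.0, 246.0, 517.0, 268.0])]
jar_mid [(0.83, [150.0, 230.0, 183.0, 258.0])]
wide_bin_lid [(0.88, [233.0, 136.0, 295.0, 191.0])]
the job is handed in; nothing more can be done
None
```

The wide bin is open and the job is handed in at about 15 s. I pressed the lid about 5 mm below flush over the catch, at about 5 N. It sprang ajar when I came off. With closed fingertips I then pushed it up and over from its front edge. The highest force in the readings I took at the end of each move was about 7 N.

**Last checks:** The scene picture shows the lid standing open, leaning back past upright. The gripper is clear of it and the force reading is near zero. I judged the lid's final angle by eye and did not measure it.

**Other things:**
- **Narrow bin, sleeve and jar:** the narrow bin still looks shut in the picture. All three sit within about 5 px of their first positions in the top view.
- **Clamp:** the network's last top-view report for the clamp disagreed. It gave the box of the opened lid instead, which I take to be a false detection. In the scene picture the clamp is still at its original place, around (290,230).

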